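Open the gear housing: swing the port plate aside, lift off the end cover

TASK

Open the gear housing for inspection: first swing its flat plate by the knob a quarter turn about its screw, so that the grease port is bare and the plate no longer reaches over the end cover. Then lift the loose end cover off by its bow handle, keeping it level, and set it down gently, handle up, flat on the rubber in the tray's large compartment. Do not drop the cover, and leave the two bolts in the tray, the bush and the spool where they stand.

Things in the scene. Friction and masses are not known exactly. Their poses are not given: they have to be found in the camera images.
- housing: Grey cast gear housing, fixed to the table, block 90 (own x) x 160 (own y) x 55 mm high with a foot flange 114 mm wide. Origin: centre of its underside; z up. On its flat top (55 mm up) lie, in a row along its own y: the screw of the swing plate at y = -62 mm, the grease port at y = -22 mm and the round bore with the end cover at y = +45 mm (all at x = 0).
- plate (a joint): Turn of the flat steel swing plate about its upright pivot screw, rad: 0 = it lies along the housing's +y, over the port, its toe over the rim of the cover (blocks lifting below about 0.3); grows counterclockwise seen from above, the toe moving towards the housing's own -x; stop at 1.65. Starts at 0 to 0.2. Light friction (0.06 N m); it stays where it is left.
- pivot (a point): Centre of the pivot screw, at the mid-thickness of the swing plate; axes as the housing's. The plate is 34 mm wide, 4 mm thick, with round ends, its toe 84 mm from the screw, its underside 62.5 mm above the table; the low screw head stands 5 mm above it.
- port (a point): Centre of the mouth of the grease port, a steel collar 28 mm across and 6 mm high with a small brass nipple in it; fixed to the housing.
- plate_knob (a point): Middle of the upright dark round knob on the swing plate: 14 mm diameter, its top 11 mm above this point, plate surface 15 mm below it, 46 mm from the pivot axis. Turns with the plate; y points from the pivot to the toe, z up.
- cover_handle (a point): Centre of the bar of the bow handle on the loose round end cover (aluminium, 62 mm diameter, 0.18 to 0.35 kg). Bar 52 mm long along this point's x, 12 mm wide in y, 12 mm high; z up. Below this point: top of the cover 24 mm, underside of its rim 30 mm, underside of its spigot (46 mm diameter) 36 mm. The spigot sits with 3 mm play in the bore, 6 mm deep.
- tray: Steel parts tray, fixed to the table, 160 (own x) x 110 (own y) x 18 mm high, wall 3 mm. Origin: centre of its underside. A divider at x = +30 mm parts the large compartment (-x) from the small one, where two bolts stand.
- tray_place (a point): Centre of the large compartment (105 x 104 mm), on the black rubber on its floor, 5 mm above the table; axes as the tray's. A cover set down here has its handle point 36 mm above this point.
- bolt_0_mid (a point): Middle of a bolt, 20 mm wide and 50 mm high, standing on its head in the tray's small compartment.
- bolt_1_mid (a point): Middle of the second such bolt.
- bush_mid (a point): Middle of a loose bronze-coloured bush, 32 mm diameter, 34 mm high, standing on the table.
- spool_mid (a point): Middle of a loose steel valve spool, 25 mm diameter, 98 mm high, standing on end on the table.
Not all that is in view belongs to the job. Leave any orange look-alike of the part that bears cover_handle alone.

How it is judged (in metres and radians):
On the way, in this order (a step that is already met when the one before it is completed fails the run):
1. the swing plate is turned at least 1.2 rad, the cover still on its seat (value of joint plate above 1.2 rad and z of cover_handle in the frame of housing below 0.095 m and horizontal distance between cover_handle and housing below 0.06 m), for 0.2 s.
2. the cover is lifted level, at least 25 mm clear of its seat, the plate still aside (z of cover_handle in the frame of housing above 0.11 m and angle between cover_handle's own z axis and vertical below 0.35 rad and value of joint plate above 1.2 rad), for 0.1 s.
At the end, for the whole second after the job is handed in: The plate stands at 1.2 rad or more; the cover lies at rest, handle up and flat (within 0.08 rad) on the floor of the tray's large compartment (handle within 30 mm of its centre along each tray axis, 31 to 40 mm above the rubber) (value of joint plate above 1.2 rad and x of cover_handle in the frame of tray_place between -0.03 and 0.03 m and y of cover_handle in the frame of tray_place between -0.03 and 0.03 m and z of cover_handle in the frame of tray_place between 0.031 and 0.04 m and angle between cover_handle's own z axis and vertical below 0.08 rad and linear speed of cover below 0.02 m/s); the robot touches nothing.
It fails at once if the cover is tipped by more than 0.5 rad (angle between cover_handle's own z axis and vertical above 0.5 rad).
It fails at once if the cover is dropped or thrown (faster than 0.5 m/s while no finger touches it: a fall of over about 13 mm) (linear speed of cover above 0.5 m/s and contact force between cover and the fingers below 0.05 N).
It fails at once if a bolt, the bush or the spool is shifted by more than 30 mm or knocked over (distance of any of bolt_0_mid, bolt_1_mid, bush_mid, spool_mid from where it was at the start of the episode above 0.03 m or angle between any of bolt_0_mid, bolt_1_mid, bush_mid, spool_mid's own z axis and vertical above 0.5 rad).
It also fails if it takes over 59 s, if anything falls off the work surface, if the arm or the gripper's body presses on something with over 40 N, if the wrist force passes 120 N, or if a joint passes its speed limit or range.

ROBOT

A 7-joint arm with a two-finger parallel gripper is mounted at the origin on a cart in front of the work surface, level with it; the furniture and walls round the work are solid. World frame = base frame: x ahead of the robot, y to its left, z up, the work surface at z = 0. Lengths are in mm, angles in rad, forces in N, time in s.
With the tool pointing down it reaches from about 425 to 950 mm from the base axis. Payload 4.7 kg.
Tool frame: the origin (TCP) lies midway between the tips of the shut fingers; the grasp point (between the pads) lies 19 mm behind it; z points along the fingers, y is the line along which they close (so a half turn about z gives the same grasp; the last joint's range is limited). The gripper opens to 85 mm and grips with 20 to 120 N. Pads are 22 mm wide; open, the fingers measure 114 mm over their backs; the gripper's body (76 mm by 85 mm) begins 54 mm behind the grasp point. The pads swing forward as they close: fully open they stand 13 mm farther back than shut.
Start: joints at [-1.263, 0.469, -0.049, 1.532, 0.024, 1.141, -0.082], TCP at [223.026, 637.109, 231.335] pointing down, gripper open.
Joint ranges: [-2.59, 2.59], [-0.33, 1.99], [-1.39, 1.29], [0.1, 2.45], [-1.04, 4.18], [0.21, 1.99], [-2.66, 2.66]. Speed limits (rad/s): [2.57, 2.57, 3.14, 3.14, 3.14, 3.14, 3.14].

INTERFACE

Orientations are given as a rotation vector (axis times angle).
In Python, from plant import r gives the robot as it stands. The module is installed in compiled form; this text tells all that it offers.
- The arm moves only by the shell command python3 -m handwheel 'ROWS' [FORCE]. ROWS is JSON, a list of rows, each an object of numbers: "x", "y", "z": the shift along the tool's x, y, z in units of 0.2 m (1.0 is 0.2 m); "yaw": the turn about the tool's z in units of 1.5 rad (1.0 is 1.5 rad); "grip": the opening, from 0 (shut) to 1 (fully open). A call has 1 to 20 rows; each row is the pose to reach, as a shift and turn from the pose commanded when the call began, along the tool's axes at that moment; what a row does not reach only later rows make up. A row lasts 1/8 s, in which the tool goes at most 62.5 mm and 10.7 degrees, less where a joint would pass 70% of its speed; a pose out of reach is approached as far as the arm can. A call with a number of a shift or a turn outside -1 to 1 is refused whole. A call with a gripper value outside its range is refused whole. The fingers move at their own pace and stop on an object; FORCE is the grip in N (left out, the last holds). Time passes only in rows, so rows that repeat a pose let the fingers close. It gives the time, the measured TCP pose, the force, the opening and the grip force at its end, in the units of the state.
- r.get_obs(): the state, without advancing time (a new reading comes with each control period).
- r.capture(name): name is "scene" or "top"; returns the picture (420x560x3 uint8, blue, green, red); there is no depth.
- r.get_calibration(name): a dict with "mtx" (3x3 intrinsics, pixels), "R" (3x3) and "t" (3): a world point X has camera coordinates R X + t. Camera axes: x right, y down, z forward; pixel columns grow to the right and rows downward; lengths in mm; the calibration is good to about 2 mm. A picture is of the moment at which its call begins. get_calibration takes no time and is no camera call.
- r.sign_off(): hands the job in; it is judged then, once.
The state is a dict: "t": time; "joint_pos": joint angles; "joint_velocities": joint speeds; "tau": joint torques, N m; "tcp_pos": TCP position; "tcp_rot": TCP orientation; "contact_force": force on the tool from outside, world axes, zero at the start; "moment": the same for the moment, N m; "width": finger opening in mm; "finger_force": force on a finger pad.
Only numpy, scipy, OpenCV 4.12 (cv2) and the standard library are available. Lean on these libraries where they do the work, as an engineer would, in place of code of your own. Each camera call takes 0.05 s, during which the arm holds its last target. There are 200 camera calls.

## Working session

There is one attempt and no reset: what is moved stays moved. The work goes in short steps, Python scripts to look and compute and a shell command to move; the robot and the scene stay as the last step left them, time stands still between calls to the robot, and variables do not carry over. Pictures are saved under pics/ and viewed, at most 10 in all, crops included, and the job is handed in when it is done.

```bash
mkdir -p pics
python3 - <<'E'
from plant import r
import cv2,numpy as np
for n in("scene","top"):
    cv2.imwrite(f"pics/{n}0.png",r.capture(n)); c=r.get_calibration(n); print(n,np.round(c["mtx"],1).tolist(),np.round(c["R"],3).tolist(),np.round(c["t"]).tolist())
o=r.get_obs();print(o["t"],o["tcp_pos"],o["tcp_rot"],o["width"])
E
```

```text
scene [[496.3, 0.0, 285.0], [0.0, 496.3, 206.8], [0.0, 0.0, 1.0]] [[-0.58, -0.815, -0.014], [-0.429, 0.319, -0.845], [0.693, -0.484, -0.535]] [350.0, 342.0, 591.0]
top [[442.7, 0.0, 280.2], [0.0, 442.7, 207.9], [0.0, 0.0, 1.0]] [[0.022, -1.0, -0.009], [-0.997, -0.021, -0.071], [0.071, 0.011, -0.997]] [-9.0, 632.0, 896.0]
0.1 [222.87747155 636.59300057 230.32166588] [-5.26487004e-01 -3.09690587e+00  2.79925564e-03] 85.75980675489893
```

View pics/scene0.png

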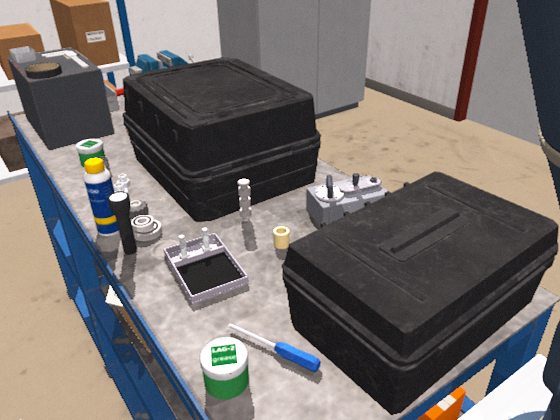

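View pics/top0.png

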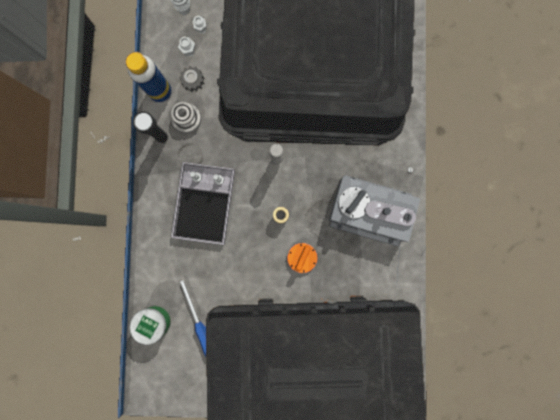

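The top view shows the housing at about (375,210): cover at (354,202), plate knob near (385,212) and screw near (407,216). The tray is at (203,203), the bush at (281,214), the spool at (276,150) and the orange decoy at (302,258). I'll zoom in on the housing and tray.

Run:
```python
import cv2,numpy as np
a=cv2.imread("pics/top0.png");b=cv2.imread("pics/scene0.png")
c1=cv2.resize(a[165:255,320:430],None,fx=7,fy=6.6,interpolation=3)
c1=cv2.resize(a[165:250,320:433],(791,595),interpolation=3) # x7
cv2.imwrite("pics/c1.png",c1)
l=cv2.resize(a[155:255,165:295],(390,300),interpolation=3);q=cv2.resize(b[165:235,295:395],(400,280),interpolation=3)
m=np.zeros((300,800,3),np.uint8);m[:,:390]=l;m[:280,395:795]=q;cv2.imwrite("pics/c2.png",m)
```

```text
(no output)
```

View pics/c1.png

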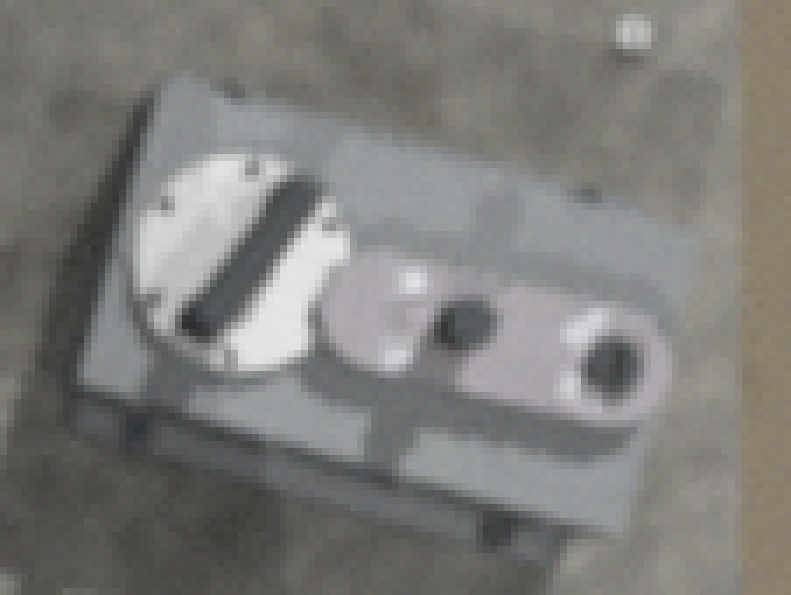

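View pics/c2.png

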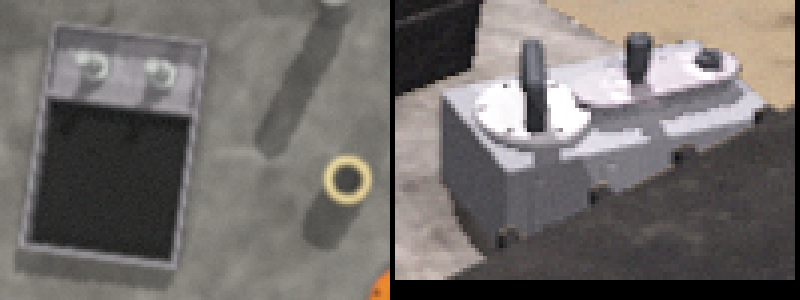

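The zoom shows the bar running from c1 (305,188) to (198,322), the knob top at (470,320) and the screw at (612,365). The tray's black compartment has corners at about c2 (48,102), (190,115), (170,260) and (30,243). Next I'll cast rays onto planes at the right heights.

```bash
cat > h.py <<'E'
from plant import r
import cv2,numpy as np
from scipy.spatial.transform import Rotation as Ro
def ray(n,u,v,z):
    c=r.get_calibration(n);K,R,t=map(np.array,(c["mtx"],c["R"],c["t"]))
    C=-R.T@t; d=R.T@np.linalg.solve(K,[u,v,1]); return (C+d*(z-C[2])/d[2])
def px(n,X):
    c=r.get_calibration(n);p=np.array(c["mtx"])@(np.array(c["R"])@np.array(X)+c["t"]);return p[:2]/p[2]
def to(x,y,z,yd=None):
    "rows values from present pose; yd = wanted world angle of finger closing line (rad)"
    o=r.get_obs();M=Ro.from_rotvec(o["tcp_rot"]);d=M.inv().apply(np.array([x,y,z])-o["tcp_pos"])/200
    yv=M.apply([0,1,0]);a=np.arctan2(yv[1],yv[0])
    w=None if yd is None else -((yd-a+np.pi/2)%np.pi-np.pi/2)/1.5
    print("t",o["t"],"tcp",o["tcp_pos"].round(1),"yang",a.round(3),"shift",d.round(3),"yaw",w,"j7",o["joint_pos"][6])
E
python3 - <<'E'
from h import *
f=lambda u,v,z:ray("top",320+u/7,165+v/7,z)
g=lambda u,v,z:ray("top",165+u/3,155+v/3,z)
b1,b2=f(305,188,91),f(198,322,91)
print("bar",b1.round(),b2.round(),((b1+b2)/2).round(),np.arctan2(*(b2-b1)[[1,0]]))
k=f(470,320,92.5);s=f(612,365,71.5);print("knob",k.round(),"screw",s.round(),np.linalg.norm((k-s)[:2]),np.arctan2(*(k-s)[[1,0]]))
hc=[f(165,75,55),f(700,238,55),f(625,530,55),f(80,390,55)];print("housing corners",np.round(hc).tolist(),np.mean(hc,0).round())
tc=[g(48,102,5),g(190,115,5),g(170,260,5),g(30,243,5)];print("tray",np.round(tc).tolist(),np.mean(tc,0).round())
print("rim",np.round([g(50,28,18),g(208,44,18),g(176,268,18),g(20,247,18)]).tolist())
for n,(u,v) in dict(b0=(92,68),b1=(160,76)).items(): print(n,g(u,v,55).round())
print("bush",g(348,180,34).round(),"spool",ray("top",276,151,98).round())
print("crate near edge z170",ray("top",270,303,170).round(),ray("top",415,303,170).round(), "far crate", ray("top",260,138,100).round())
print("scene knob px pred",px("scene",k),"bar",px("scene",(b1+b2)/2))
print(r.get_obs()["tau"].round(1), "jar",ray("top",150,325,60).round())
to(*((b1+b2)/2),0)
E
```

```text
bar [ 661. -156.   91.] [ 624. -127.   91.] [ 643. -141.   91.] 2.484693638924658
knob [ 626. -201.   92.] screw [ 616. -245.   72.] 45.66254081884033 1.3437872973191944
housing corners [[697.0, -122.0, 55.0], [653.0, -275.0, 55.0], [570.0, -254.0, 55.0], [606.0, -99.0, 55.0]] [ 632. -187.   55.]
tray [[669.0, 216.0, 5.0], [662.0, 115.0, 5.0], [559.0, 126.0, 5.0], [569.0, 225.0, 5.0]] [615. 171.   5.]
rim [[720.0, 214.0, 18.0], [711.0, 103.0, 18.0], [554.0, 120.0, 18.0], [566.0, 229.0, 18.0]]
b0 [687. 176.  55.]
b1 [682. 130.  55.]
bush [616.   2.  34.] spool [736.  14.  98.]
crate near edge z170 [458.  17. 170.] [ 463. -231.  170.] far crate [760.  45. 100.]
scene knob px pred [354.24980187 175.14384291] bar [328.00617852 180.81259238]
[  0.  -51.2  -0.  -23.8   0.    0.   -0. ] jar [394. 254.  60.]
t 0.1 tcp [222.9 636.6 230.3] yang 1.234 shift [-3.266 -2.976  0.702] yaw 0.8226718695093784 j7 -0.08231471768209961
```

```bash
python3 -m handwheel '[{"x":-0.25,"y":-0.22,"z":-0.15,"yaw":0.12,"grip":1},{"x":-0.5,"y":-0.45,"z":-0.15,"yaw":0.24},{"x":-0.75,"y":-0.67,"z":-0.15,"yaw":0.36},{"x":-1,"y":-0.9,"z":-0.15,"yaw":0.48},{"x":-1,"y":-0.9,"z":-0.15,"yaw":0.6},{"x":-1,"y":-0.9,"z":-0.15,"yaw":0.72},{"x":-1,"y":-0.9,"z":-0.15,"yaw":0.84},{"x":-1,"y":-0.9,"z":-0.15,"yaw":0.96},{"x":-1,"y":-0.9,"z":-0.15,"yaw":0.976},{"x":-1,"y":-0.9,"z":-0.15,"yaw":0.976}]'
python3 -c "
from h import *
to(626,-201,150,-0.23)"
```

```text
t 0.1 tcp [222.9 636.6 230.3] yang 1.234 shift [-3.286 -3.286  0.408] yaw 0.9760052028427117 j7 -0.08231471768209961validation failed for argument at $[1]...
```

```bash
python3 -m handwheel '[{"x":-0.2,"y":-0.2,"z":-0.15,"yaw":0.12,"grip":1},{"x":-0.4,"y":-0.4,"z":-0.15,"yaw":0.24,"grip":1},{"x":-0.6,"y":-0.6,"z":-0.15,"yaw":0.36,"grip":1},{"x":-0.8,"y":-0.8,"z":-0.15,"yaw":0.48,"grip":1},{"x":-1,"y":-1,"z":-0.15,"yaw":0.6,"grip":1},{"x":-1,"y":-1,"z":-0.15,"yaw":0.72,"grip":1},{"x":-1,"y":-1,"z":-0.15,"yaw":0.84,"grip":1},{"x":-1,"y":-1,"z":-0.15,"yaw":0.96,"grip":1},{"x":-1,"y":-1,"z":-0.15,"yaw":0.976,"grip":1},{"x":-1,"y":-1,"z":-0.15,"yaw":0.976,"grip":1}]'
python3 -c "
from h import *
to(626,-201,150,-0.23)"
```

```text
t: 1.35
tcp_pos: [345.5, 382.2, 261.1]
tcp_rot: [2.459, 1.955, -0.001]
contact_force: [-0.6, 0.3, 0.2]
width: 85.8
finger_force: 0.0
t 1.35 tcp [345.5 382.2 261.1] yang -0.228 shift [-2.524  2.024  0.556] yaw 0.0015631146064167822 j7 -1.0910575713992148
```

```bash
python3 -m handwheel '[{"x":-0.2,"y":0.16,"z":0,"yaw":0,"grip":1},{"x":-0.4,"y":0.32,"z":0,"yaw":0,"grip":1},{"x":-0.6,"y":0.48,"z":0,"yaw":0,"grip":1},{"x":-0.8,"y":0.64,"z":0,"yaw":0,"grip":1},{"x":-1,"y":0.8,"z":0,"yaw":0,"grip":1}]'
python3 -m handwheel '[{"x":-0.2,"y":0.16,"z":0,"yaw":0,"grip":1},{"x":-0.4,"y":0.32,"z":0,"yaw":0,"grip":1},{"x":-0.6,"y":0.48,"z":0,"yaw":0,"grip":1},{"x":-0.8,"y":0.64,"z":0,"yaw":0,"grip":1},{"x":-1,"y":0.8,"z":0,"yaw":0,"grip":0.6},{"x":-1,"y":0.8,"z":0,"yaw":0,"grip":0.6}]'
python3 -c "
from h import *
to(626,-201,150,-0.23)"
```

```text
t: 1.98
tcp_pos: [456.4, 149.6, 261.4]
tcp_rot: [-2.459, -1.955, -0.001]
contact_force: [0.6, 0.6, 0.5]
width: 85.1
finger_force: 0.0
t: 2.72
tcp_pos: [566.6, -85.1, 261.3]
tcp_rot: [2.465, 1.943, -0.002]
contact_force: [-0.1, 0.3, -1.0]
width: 52.2
finger_force: 0.0
t 2.725 tcp [566.6 -85.1 261.3] yang -0.236 shift [-0.493  0.424  0.558] yaw -0.0038701426784487993 j7 0.03188350001078879
```

```bash
python3 -m handwheel '[{"x":-0.17,"y":0.14,"z":0.1,"yaw":0,"grip":0.6},{"x":-0.35,"y":0.28,"z":0.2,"yaw":0,"grip":0.6},{"x":-0.49,"y":0.425,"z":0.4,"yaw":0,"grip":0.6},{"x":-0.49,"y":0.425,"z":0.55,"yaw":0,"grip":0.6},{"x":-0.49,"y":0.425,"z":0.55,"yaw":0,"grip":0.6},{"x":-0.49,"y":0.425,"z":0.55,"yaw":0,"grip":0.6}]'
python3 - <<'E'
from h import *
a=r.capture("scene");b=r.capture("top")
m=np.zeros((480,800,3),np.uint8);m[:,:400]=cv2.resize(a[135:255,295:395],(400,480),interpolation=3);m[:,400:]=cv2.resize(b[150:270,320:420],(400,480),interpolation=3)
cv2.imwrite("pics/k1.png",m);to(626,-201,75,-0.23)
E
```

```text
t: 3.48
tcp_pos: [627.3, -194.0, 152.4]
tcp_rot: [2.459, 1.954, 0.002]
contact_force: [-0.6, -0.4, 0.4]
width: 51.4
finger_force: 0.0
t 3.575 tcp [ 627.5 -194.4  153.2] yang -0.228 shift [-0.034 -0.001  0.391] yaw 0.001096611683432484 j7 0.31120382198366514
```

View pics/k1.png

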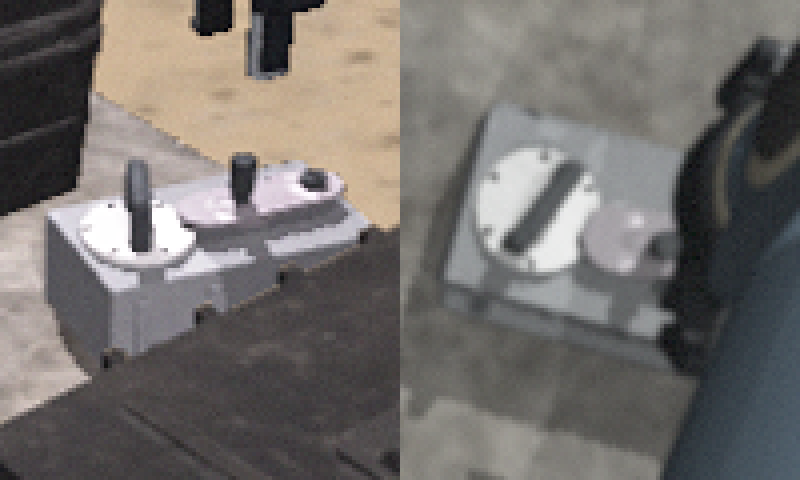

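The left half shows the open fingers at (212,30) and (268,75) straddling the knob at (243,160), so I'll descend and grip.

```bash
python3 -m handwheel '[{"x":-0.034,"y":0,"z":0.12,"yaw":0,"grip":0.6},{"x":-0.034,"y":0,"z":0.25,"yaw":0,"grip":0.6},{"x":-0.034,"y":0,"z":0.34,"yaw":0,"grip":0.6},{"x":-0.034,"y":0,"z":0.405,"yaw":0,"grip":0.6},{"x":-0.034,"y":0,"z":0.405,"yaw":0,"grip":0.6},{"x":-0.034,"y":0,"z":0.405,"yaw":0,"grip":0},{"x":-0.034,"y":0,"z":0.405,"yaw":0,"grip":0},{"x":-0.034,"y":0,"z":0.405,"yaw":0,"grip":0},{"x":-0.034,"y":0,"z":0.405,"yaw":0,"grip":0},{"x":-0.034,"y":0,"z":0.405,"yaw":0,"grip":0},{"x":-0.034,"y":0,"z":0.405,"yaw":0,"grip":0}]' 25
python3 - <<'E'
from h import *
o=r.get_obs();p=o["tcp_pos"];M=Ro.from_rotvec(o["tcp_rot"])
c=np.array([616,-245]);v=p[:2]-c;print(p,v,np.linalg.norm(v),np.arctan2(v[1],v[0]),o["width"],o["contact_force"])
a0=np.arctan2(v[1],v[0])
for d in np.arange(.12,1.6,.12):
    w=c+46*np.array([np.cos(a0+d),np.sin(a0+d)]);print(round(d,2),(M.inv().apply([*(w-p[:2]),0])/200).round(3),"yaw",round(-d/1.5,2))
E
```

```text
t: 4.95
tcp_pos: [625.5, -201.8, 71.1]
tcp_rot: [2.461, 1.951, 0.002]
contact_force: [-1.5, 1.4, 5.7]
width: 12.9
finger_force: 24.7
[ 625.47360651 -201.78287038   71.13835966] [ 9.47360651 43.21712962] 44.24329907493991 1.3550001278105772 12.941890240750151 [-1.46540887  1.44371059  5.66016472]
0.12 [ 0.007 -0.028 -0.   ] yaw -0.08
0.24 [ 0.001 -0.055 -0.   ] yaw -0.16
0.36 [-0.007 -0.081 -0.   ] yaw -0.24
0.48 [-0.019 -0.106 -0.   ] yaw -0.32
0.6 [-0.033 -0.129 -0.   ] yaw -0.4
0.72 [-0.05  -0.151 -0.   ] yaw -0.48
0.84 [-0.07 -0.17 -0.  ] yaw -0.56
0.96 [-0.092 -0.187 -0.   ] yaw -0.64
1.08 [-0.116 -0.201 -0.   ] yaw -0.72
1.2 [-0.141 -0.212 -0.   ] yaw -0.8
1.32 [-0.167 -0.22  -0.   ] yaw -0.88
1.44 [-0.194 -0.225 -0.   ] yaw -0.96
1.56 [-0.222 -0.227 -0.   ] yaw -1.04
```

```bash
python3 -m handwheel '[{"x":0.003,"y":-0.028,"z":0,"yaw":-0.08,"grip":0},{"x":0,"y":-0.055,"z":0,"yaw":-0.16,"grip":0},{"x":-0.009,"y":-0.081,"z":0,"yaw":-0.24,"grip":0},{"x":-0.02,"y":-0.106,"z":0,"yaw":-0.32,"grip":0},{"x":-0.034,"y":-0.129,"z":0,"yaw":-0.4,"grip":0},{"x":-0.051,"y":-0.15,"z":0,"yaw":-0.48,"grip":0},{"x":-0.07,"y":-0.168,"z":0,"yaw":-0.56,"grip":0},{"x":-0.092,"y":-0.185,"z":0,"yaw":-0.64,"grip":0},{"x":-0.116,"y":-0.199,"z":0,"yaw":-0.72,"grip":0},{"x":-0.141,"y":-0.21,"z":0,"yaw":-0.8,"grip":0},{"x":-0.167,"y":-0.218,"z":0,"yaw":-0.88,"grip":0},{"x":-0.194,"y":-0.223,"z":0,"yaw":-0.96,"grip":0},{"x":-0.194,"y":-0.223,"z":0,"yaw":-0.96,"grip":0},{"x":-0.194,"y":-0.223,"z":0,"yaw":-0.96,"grip":0}]'
python3 -c "
from h import *
o=r.get_obs();v=o['tcp_pos'][:2]-[616,-245];print(np.arctan2(v[1],v[0])-1.29,np.linalg.norm(v));to(643,-141,160,0.914)"
```

```text
t: 6.7
tcp_pos: [573.0, -230.3, 71.1]
tcp_rot: [0.568, 3.088, -0.002]
contact_force: [-2.3, -1.7, 6.7]
width: 13.0
finger_force: 24.7
1.522512387384403 45.406146172321826
t 6.7 tcp [ 573.  -230.3   71.1] yang 1.207 shift [-0.169  0.542 -0.445] yaw 0.1954417232174522 j7 1.6202615135863614
```

```bash
python3 -m handwheel '[{"x":0,"y":0,"z":0,"yaw":0,"grip":0.5},{"x":0,"y":0,"z":0,"yaw":0,"grip":0.5},{"x":0,"y":0,"z":0,"yaw":0,"grip":0.5},{"x":0,"y":0,"z":0,"yaw":0,"grip":0.5},{"x":0,"y":0,"z":-0.15,"yaw":0,"grip":0.5},{"x":0,"y":0,"z":-0.3,"yaw":0,"grip":0.5},{"x":0,"y":0,"z":-0.445,"yaw":0,"grip":0.5},{"x":-0.08,"y":0.25,"z":-0.445,"yaw":0.1,"grip":0.5},{"x":-0.169,"y":0.45,"z":-0.445,"yaw":0.195,"grip":0.5},{"x":-0.169,"y":0.542,"z":-0.445,"yaw":0.195,"grip":0.5},{"x":-0.169,"y":0.542,"z":-0.445,"yaw":0.195,"grip":0.5},{"x":-0.169,"y":0.542,"z":-0.445,"yaw":0.195,"grip":0.5}]'
python3 - <<'E'
from h import *
a=r.capture("scene");b=r.capture("top")
m=np.zeros((480,800,3),np.uint8);m[:,:400]=cv2.resize(a[115:235,295:395],(400,480),interpolation=3);m[:,400:]=cv2.resize(b[150:270,320:420],(400,480),interpolation=3)
cv2.imwrite("pics/k2.png",m);to(643,-141,75,0.914)
E
```

```text
t: 8.2
tcp_pos: [641.3, -141.9, 159.2]
tcp_rot: [-1.011, -2.974, 0.002]
contact_force: [-0.4, -1.7, -0.7]
width: 42.6
finger_force: 0.0
t 8.3 tcp [ 641.5 -142.1  159.4] yang 0.915 shift [-0.002  0.009  0.422] yaw 0.0003749583292057916 j7 1.1768507042591179
```

View pics/k2.png

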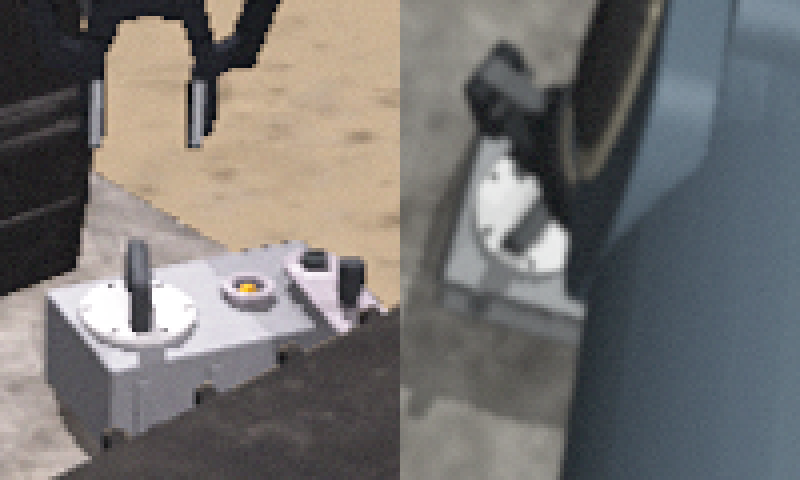

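The plate is aside, the nipple at (248,288) is bare, and the fingers at (95,110) and (195,110) straddle the bar at (138,285). Descend and grip.

```bash
python3 -m handwheel '[{"x":0,"y":0.009,"z":0.15,"yaw":0,"grip":0.5},{"x":0,"y":0.009,"z":0.3,"yaw":0,"grip":0.5},{"x":0,"y":0.009,"z":0.4,"yaw":0,"grip":0.5},{"x":0,"y":0.009,"z":0.46,"yaw":0,"grip":0.5},{"x":0,"y":0.009,"z":0.46,"yaw":0,"grip":0.5},{"x":0,"y":0.009,"z":0.46,"yaw":0,"grip":0},{"x":0,"y":0.009,"z":0.46,"yaw":0,"grip":0},{"x":0,"y":0.009,"z":0.46,"yaw":0,"grip":0},{"x":0,"y":0.009,"z":0.46,"yaw":0,"grip":0},{"x":0,"y":0.009,"z":0.46,"yaw":0,"grip":0},{"x":0,"y":0.009,"z":0.46,"yaw":0,"grip":0},{"x":0,"y":0.009,"z":0.46,"yaw":0,"grip":0}]' 60
```

```text
t: 9.8
tcp_pos: [644.2, -139.0, 68.6]
tcp_rot: [1.008, 2.974, -0.0]
contact_force: [-1.3, -0.7, 6.7]
width: 11.0
finger_force: 59.9
```

```bash
python3 -m handwheel '[{"x":0,"y":0,"z":-0.03,"yaw":0,"grip":0},{"x":0,"y":0,"z":-0.07,"yaw":0,"grip":0},{"x":0,"y":0,"z":-0.12,"yaw":0,"grip":0},{"x":0,"y":0,"z":-0.2,"yaw":0,"grip":0},{"x":0,"y":0,"z":-0.3,"yaw":0,"grip":0},{"x":0,"y":0,"z":-0.4,"yaw":0,"grip":0},{"x":0,"y":0,"z":-0.5,"yaw":0,"grip":0},{"x":0,"y":0,"z":-0.6,"yaw":0,"grip":0},{"x":0,"y":0,"z":-0.6,"yaw":0,"grip":0}]'
python3 - <<'E'
from h import *
a=r.capture("scene")
cv2.imwrite("pics/k3.png",cv2.resize(a[85:235,285:405],(480,600),interpolation=3));to(615,171,188,1.4)
print(r.get_obs()["contact_force"])
E
```

```text
t: 10.92
tcp_pos: [644.9, -138.7, 189.9]
tcp_rot: [1.007, 2.971, 0.001]
contact_force: [-0.6, -0.4, -2.4]
width: 10.5
finger_force: 58.9
t 10.975 tcp [ 644.  -138.4  188.3] yang 0.917 shift [1.055e+00 1.140e+00 1.000e-03] yaw -0.32167842512030526 j7 1.1683305553039918
[ 0.11449036 -0.21924093 -2.57785993]
```

View pics/k3.png

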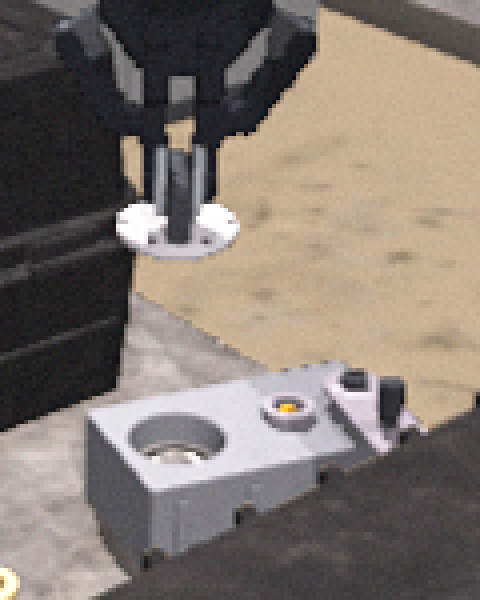

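The cover is level and firmly held, seen at (178,225), and the bore is empty. Now carry it to the tray.

```bash
python3 -m handwheel '[{"x":0.06,"y":0.06,"z":0,"yaw":0,"grip":0},{"x":0.17,"y":0.18,"z":0,"yaw":0,"grip":0},{"x":0.31,"y":0.33,"z":0,"yaw":0,"grip":0},{"x":0.45,"y":0.48,"z":0,"yaw":0,"grip":0},{"x":0.59,"y":0.63,"z":0,"yaw":0,"grip":0},{"x":0.72,"y":0.78,"z":0,"yaw":0,"grip":0},{"x":0.83,"y":0.9,"z":0,"yaw":0,"grip":0},{"x":0.9,"y":0.97,"z":0,"yaw":0,"grip":0},{"x":0.92,"y":1,"z":0,"yaw":0,"grip":0},{"x":0.92,"y":1,"z":0,"yaw":0,"grip":0}]'
python3 -c "
from h import *
to(615,171,75)"
```

```text
t: 12.22
tcp_pos: [619.2, 131.7, 187.1]
tcp_rot: [1.009, 2.975, -0.001]
contact_force: [-0.4, -0.5, -1.9]
width: 11.0
finger_force: 58.9
t 12.225 tcp [619.2 131.7 187.1] yang 0.917 shift [0.136 0.144 0.56 ] yaw None j7 0.7146996958898172
```

```bash
python3 -m handwheel '[{"x":0.07,"y":0.07,"z":0,"yaw":0,"grip":0},{"x":0.136,"y":0.144,"z":0.05,"yaw":0,"grip":0},{"x":0.136,"y":0.144,"z":0.15,"yaw":0,"grip":0},{"x":0.136,"y":0.144,"z":0.27,"yaw":0,"grip":0},{"x":0.136,"y":0.144,"z":0.39,"yaw":0,"grip":0},{"x":0.136,"y":0.144,"z":0.5,"yaw":0,"grip":0},{"x":0.136,"y":0.144,"z":0.56,"yaw":0,"grip":0},{"x":0.136,"y":0.144,"z":0.56,"yaw":0,"grip":0},{"x":0.136,"y":0.144,"z":0.56,"yaw":0,"grip":0}]'
python3 - <<'E'
from h import *
a=r.capture("scene");b=r.capture("top")
m=np.zeros((480,800,3),np.uint8);m[:,:400]=cv2.resize(a[195:315,155:255],(400,480),interpolation=3);m[:,400:]=cv2.resize(b[150:270,160:260],(400,480),interpolation=3)
cv2.imwrite("pics/k4.png",m);to(615,171,24.6)
E
```

```text
t: 13.35
tcp_pos: [615.7, 172.3, 76.1]
tcp_rot: [1.007, 2.974, 0.002]
contact_force: [-0.2, -1.0, -1.8]
width: 10.4
finger_force: 58.8
t 13.45 tcp [615.8 172.1  76.4] yang 0.917 shift [ 0.    -0.007  0.259] yaw None j7 0.6693640347301802
```

View pics/k4.png

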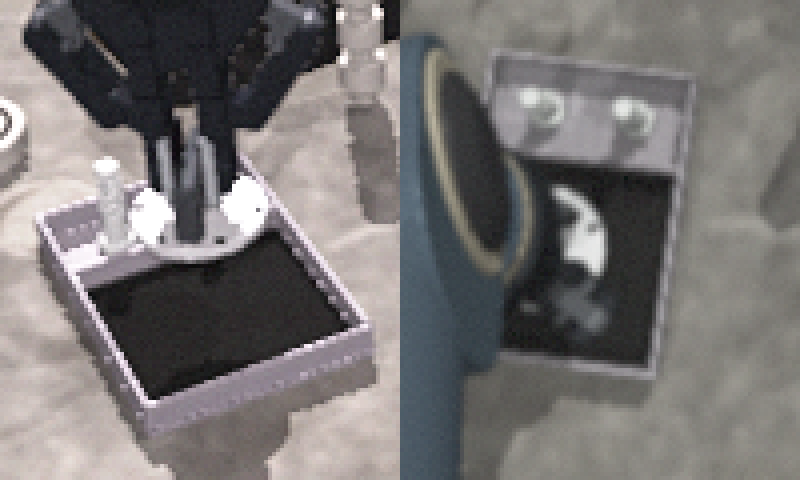

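The cover is level above the middle of the black compartment (top view about (575,240)), clear of the bolts at (540,105) and (632,118). Lower it gently.

```bash
python3 -m handwheel '[{"x":0,"y":0,"z":0.07,"yaw":0,"grip":0},{"x":0,"y":0,"z":0.14,"yaw":0,"grip":0},{"x":0,"y":0,"z":0.2,"yaw":0,"grip":0},{"x":0,"y":0,"z":0.225,"yaw":0,"grip":0},{"x":0,"y":0,"z":0.24,"yaw":0,"grip":0},{"x":0,"y":0,"z":0.247,"yaw":0,"grip":0},{"x":0,"y":0,"z":0.25,"yaw":0,"grip":0},{"x":0,"y":0,"z":0.25,"yaw":0,"grip":0}]'
```

```text
t: 14.45
tcp_pos: [615.2, 171.9, 25.6]
tcp_rot: [1.008, 2.975, 0.001]
contact_force: [0.4, 0.5, -0.8]
width: 10.9
finger_force: 58.9
```

```bash
python3 -m handwheel '[{"x":0,"y":0,"z":0.004,"yaw":0,"grip":0},{"x":0,"y":0,"z":0.008,"yaw":0,"grip":0},{"x":0,"y":0,"z":0.01,"yaw":0,"grip":0},{"x":0,"y":0,"z":0.01,"yaw":0,"grip":0}]'
```

```text
t: 14.95
tcp_pos: [615.2, 171.9, 24.5]
tcp_rot: [1.008, 2.975, 0.001]
contact_force: [-2.6, 0.1, 6.1]
width: 10.6
finger_force: 60.0
```

Contact at about 8 N. Release and retreat.

```bash
python3 -m handwheel '[{"x":0,"y":0,"z":0,"yaw":0,"grip":0.15},{"x":0,"y":0,"z":0,"yaw":0,"grip":0.3},{"x":0,"y":0,"z":0,"yaw":0,"grip":0.45},{"x":0,"y":0,"z":0,"yaw":0,"grip":0.45},{"x":0,"y":0,"z":0,"yaw":0,"grip":0.45},{"x":0,"y":0,"z":-0.1,"yaw":0,"grip":0.45},{"x":0,"y":0,"z":-0.3,"yaw":0,"grip":0.45},{"x":0,"y":0,"z":-0.55,"yaw":0,"grip":0.45},{"x":0,"y":0,"z":-0.8,"yaw":0,"grip":0.45},{"x":0,"y":0,"z":-1,"yaw":0,"grip":0.45},{"x":0,"y":0,"z":-1,"yaw":0,"grip":0.45},{"x":0,"y":0,"z":-1,"yaw":0,"grip":0.45}]'
python3 - <<'E'
from h import *
a=r.capture("scene");b=r.capture("top")
m=np.zeros((480,800,3),np.uint8);m[:,:400]=cv2.resize(a[195:315,155:255],(400,480),interpolation=3);m[:,400:]=cv2.resize(a[115:235,295:395],(400,480),interpolation=3)
cv2.imwrite("pics/k5.png",m)
E
```

```text
t: 16.45
tcp_pos: [614.6, 171.6, 223.8]
tcp_rot: [-1.008, -2.975, -0.0]
contact_force: [-0.6, 0.5, -0.2]
width: 38.4
finger_force: 0.0
```

View pics/k5.png

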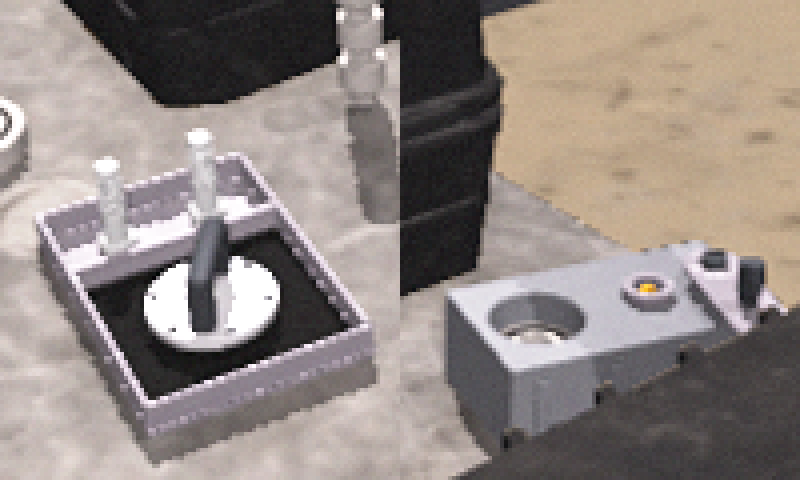

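The cover lies flat near the centre of the compartment at (212,300), the bolts are still standing, and the plate remains aside. Handing in.

```bash
python3 -c "
from plant import r
print(r.sign_off())"
```

```text
the job is handed in; nothing more can be done
None
```

Job handed in at about 16.5 s (no verdict was returned): the plate is swung about 1.5 rad off the port, and the cover lies flat, handle up, near the centre of the tray's large compartment; the bolts, bush and spool were not touched.

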